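Gauge the block-heater inserts and pull the tight one

TASK

One of the three drilled aluminium inserts in the sloping blue rack has a well that is too tight part-way down. Try the pin gauge gently in each of them, working from the left pocket to the right one, pushing until it is fully in or stops. Then put the gauge back upright in its black stand, stand the tight insert upright in the open drawer and push the drawer fully home; leave the two good inserts seated in their pockets and do not disturb the other things.

Things in the scene. Friction and masses are not known exactly. Their poses are not given: they have to be found in the camera images.
- slope_rack: Blue fixed rack, 80 deep (x) x 188 mm wide (y); origin mid-underside on the worktop. Its deck slopes 30 degrees, low edge at its front (-x, to the robot). Three pockets 64 mm apart along y: left (+y), middle, right (-y), each 36 mm square with rims 6 mm high (so an insert stands 40 mm out); floor centres 45 mm above the worktop, insert tops about 85 mm above it
- insert_1_mid (a point): One of three look-alike loose aluminium inserts, 34 x 34 x 46 mm, 120 g, in the rack's pockets; the number does not tell the pocket. Point: its centre, 23 mm below its top. z: up along its 14 mm well (mouth in the middle of the top), leaning 30 degrees to the rack's front; x (uphill), y normal to its sides. Two wells go right through; the tight one narrows to 6.5 mm at 16 mm depth
- insert_2_mid (a point): One of three look-alike loose aluminium inserts, 34 x 34 x 46 mm, 120 g, in the rack's pockets; the number does not tell the pocket. Point: its centre, 23 mm below its top. z: up along its 14 mm well (mouth in the middle of the top), leaning 30 degrees to the rack's front; x (uphill), y normal to its sides. Two wells go right through; the tight one narrows to 6.5 mm at 16 mm depth
- insert_3_mid (a point): One of three look-alike loose aluminium inserts, 34 x 34 x 46 mm, 120 g, in the rack's pockets; the number does not tell the pocket. Point: its centre, 23 mm below its top. z: up along its 14 mm well (mouth in the middle of the top), leaning 30 degrees to the rack's front; x (uphill), y normal to its sides. Two wells go right through; the tight one narrows to 6.5 mm at 16 mm depth
- gauge_grip (a point): Pin gauge, 90 mm long, 80 g, loose, upright in its stand, pin down. Point: on its axis, 65 mm above the pin's tip, on the green round handle (18 mm diameter, from 30 mm below to 25 mm above this point). Under the handle: steel flange 24 mm diameter, 5 mm thick, underside 35 mm below this point. z: up along the gauge
- gauge_tip (a point): Tip of the gauge's steel pin, 10 mm in diameter and 30 mm long below the flange. It goes in to the flange (30 mm) in a good insert; in the tight one it stops 16 mm deep
- stand_socket (a point): Black fixed stand for the gauge, 52 x 52 x 36 mm on a foot 64 mm square. This point is the middle of the mouth of its round socket (14 mm diameter, through to the worktop), 36 mm above the worktop; the gauge's flange rests on it
- unit_drawer0 (a joint): Travel in m of the drawer of the small grey drawer unit (fixed; 160 deep x 150 wide x 88 mm high): 0 is fully home at its stop, more is farther out; starts about 0.09 out. Moves with 1 to 2 N and stays where left
- drawer_floor (a point): Middle of the drawer's inner floor, 22 mm above the worktop, moving with the drawer. x points to the back of the unit; the drawer opens to -x. Inside: 115 mm long (x), 108 mm wide (y), walls 44 mm high. With the drawer out by d, the unit's front edge lies over x = d - 64 mm and the floor in front of that is open from above; shut, there is 54 mm of height inside
- unit_drawer0_handle (a point): Middle of the drawer's bar handle (75 mm long along y), 50 mm above the worktop, 35 mm in front of the white drawer front, which is 144 mm wide and reaches from 15 to 76 mm above the worktop
- bottle: Bystander: amber glass reagent bottle with black cap, 56 x 56 x 118 mm, loose, to be left alone. Origin at the middle of its underside
- vial_red: Bystander: clear sample vial with red cap, 30 x 30 x 50 mm, loose, to be left alone. Origin at the middle of its underside
- vial_black: Bystander: clear sample vial with black cap, 30 x 30 x 50 mm, loose, to be left alone. Origin at the middle of its underside
- beaker: Bystander: small clear beaker, 53 x 59 x 56 mm, loose, to be left alone. Origin at the middle of its underside
- timer: Bystander: white square timer, 62 x 62 x 19 mm, loose, to be left alone. Origin at the middle of its underside
- loupe: Bystander: black eye loupe, 42 x 42 x 40 mm, loose, to be left alone. Origin at the middle of its underside
Mind the look-alikes: they are no part of the job. Leave any green look-alike of the part that bears insert_2_mid alone.

How it is judged:
On the way, in this order (a step that is already met when the one before it is completed fails the run):
1. the gauge's pin has been pushed down the well of the insert in the left pocket, fully in or until it stops (((y of insert_1_mid in the frame of slope_rack between 0.04 and 0.09 m and x of gauge_tip in the frame of insert_1_mid between -0.005 and 0.005 m and y of gauge_tip in the frame of insert_1_mid between -0.005 and 0.005 m and z of gauge_tip in the frame of insert_1_mid below -0.002 m) or (y of insert_2_mid in the frame of slope_rack between 0.04 and 0.09 m and x of gauge_tip in the frame of insert_2_mid between -0.005 and 0.005 m and y of gauge_tip in the frame of insert_2_mid between -0.005 and 0.005 m and z of gauge_tip in the frame of insert_2_mid below 0.01 m) or (y of insert_3_mid in the frame of slope_rack between 0.04 and 0.09 m and x of gauge_tip in the frame of insert_3_mid between -0.005 and 0.005 m and y of gauge_tip in the frame of insert_3_mid between -0.005 and 0.005 m and z of gauge_tip in the frame of insert_3_mid below -0.002 m))), for 0.1 s.
2. the gauge's pin has been pushed down the well of the insert in the middle pocket, fully in or until it stops (((y of insert_1_mid in the frame of slope_rack between -0.03 and 0.03 m and x of gauge_tip in the frame of insert_1_mid between -0.005 and 0.005 m and y of gauge_tip in the frame of insert_1_mid between -0.005 and 0.005 m and z of gauge_tip in the frame of insert_1_mid below -0.002 m) or (y of insert_2_mid in the frame of slope_rack between -0.03 and 0.03 m and x of gauge_tip in the frame of insert_2_mid between -0.005 and 0.005 m and y of gauge_tip in the frame of insert_2_mid between -0.005 and 0.005 m and z of gauge_tip in the frame of insert_2_mid below 0.01 m) or (y of insert_3_mid in the frame of slope_rack between -0.03 and 0.03 m and x of gauge_tip in the frame of insert_3_mid between -0.005 and 0.005 m and y of gauge_tip in the frame of insert_3_mid between -0.005 and 0.005 m and z of gauge_tip in the frame of insert_3_mid below -0.002 m))), for 0.1 s.
3. the gauge's pin has been pushed down the well of the insert in the right pocket, fully in or until it stops (((y of insert_1_mid in the frame of slope_rack between -0.09 and -0.04 m and x of gauge_tip in the frame of insert_1_mid between -0.005 and 0.005 m and y of gauge_tip in the frame of insert_1_mid between -0.005 and 0.005 m and z of gauge_tip in the frame of insert_1_mid below -0.002 m) or (y of insert_2_mid in the frame of slope_rack between -0.09 and -0.04 m and x of gauge_tip in the frame of insert_2_mid between -0.005 and 0.005 m and y of gauge_tip in the frame of insert_2_mid between -0.005 and 0.005 m and z of gauge_tip in the frame of insert_2_mid below 0.01 m) or (y of insert_3_mid in the frame of slope_rack between -0.09 and -0.04 m and x of gauge_tip in the frame of insert_3_mid between -0.005 and 0.005 m and y of gauge_tip in the frame of insert_3_mid between -0.005 and 0.005 m and z of gauge_tip in the frame of insert_3_mid below -0.002 m))), for 0.1 s.
At the end, for the whole second after the job is handed in: The drawer is home (within 4 mm) with the tight insert standing upright in it (within 0.2 rad) at rest; the two good inserts are still seated in their pockets (moved under 8 mm, still leaning 30 degrees); the gauge stands upright in its stand, pin fully in the socket (value of joint unit_drawer0 below 0.004 m and x of insert_2_mid in the frame of drawer_floor between -0.06 and 0.06 m and y of insert_2_mid in the frame of drawer_floor between -0.056 and 0.056 m and z of insert_2_mid in the frame of drawer_floor between 0.015 and 0.03 m and angle between insert_2_mid's own z axis and vertical below 0.2 rad and linear speed of insert_2 below 0.02 m/s and distance of each of insert_1_mid, insert_3_mid from where it was at the start of the episode below 0.008 m and angle between insert_1_mid's own z axis and vertical between 0.43 and 0.62 rad and angle between insert_3_mid's own z axis and vertical between 0.43 and 0.62 rad and horizontal distance between gauge_tip and stand_socket below 0.006 m and height (world z) of gauge_tip below 0.012 m and angle between gauge_grip's own z axis and vertical below 0.1 rad); the robot touches nothing.
It fails at once if the gauge is forced against an insert with more than 90 N (contact force between gauge and insert_1 above 90 N or contact force between gauge and insert_2 above 90 N or contact force between gauge and insert_3 above 90 N).
It fails at once if a bystander is shifted more than 30 mm or tipped (distance of any of bottle, vial_red, vial_black, beaker, timer, loupe from where it was at the start of the episode above 0.03 m or angle between any of bottle, vial_red, vial_black, beaker, timer, loupe's own z axis and vertical above 0.5 rad).
It also fails if it takes over 72 s, if anything falls off the work surface, if the arm or the gripper's body presses on something with over 40 N, if the wrist force passes 120 N, or if a joint passes its speed limit or range.

ROBOT

A 7-joint arm with a two-finger parallel gripper is mounted at the origin on a cart in front of the work surface, level with it; the furniture and walls round the work are solid. World frame = base frame: x ahead of the robot, y to its left, z up, the work surface at z = 0. Lengths are in m, angles in rad, forces in N, time in s.
With the tool pointing down it reaches from about 0.425 to 0.925 m from the base axis. Payload 6.8 kg.
Tool frame: the origin (TCP) lies at the very end of the fingers, on their centre line; the grasp point (between the pads) lies 19 mm behind it; z points along the fingers, y is the line along which they close (so a half turn about z gives the same grasp; the last joint's range is limited). The gripper opens to 85 mm and grips with 20 to 120 N. Pads are 22 mm wide; open, the fingers measure 114 mm over their backs; the gripper's body (76 mm by 85 mm) begins 54 mm behind the grasp point. The pads swing forward as they close: fully open they stand 13 mm farther back than shut.
Start: joints at [-1.265, 0.477, 0.022, 1.555, -0.011, 1.109, -0.083], TCP at [0.271, 0.618, 0.231] pointing down, gripper open.
Joint ranges: [-2.96, 2.96], [-0.34, 2.1], [-1.41, 1.46], [0.24, 2.44], [-1.37, 4.51], [0.17, 1.92], [-2.96, 2.96]. Speed limits (rad/s): [2.39, 2.39, 3.14, 3.14, 3.14, 3.14, 3.14].

INTERFACE

Orientations are given as a rotation vector (axis times angle).
In Python, from bench import r gives the robot as it stands.
- The arm moves only by the tool play_rows, never from a script. Its argument "targets" is text: rows parted by semicolons, each of 5 numbers parted by spaces: the closure, from -1 (fully open) to 1 (shut), then the shift along the tool's x, y, z in m, then the turn about the tool's z in rad. In form: gripper dx dy dz spin; .... A call has 1 to 8 rows; each row is the pose to reach, as a shift and turn from the pose commanded when the call began, along the tool's axes at that moment; what a row does not reach only later rows make up. A row lasts 1/12 s, in which the tool goes at most 41.7 mm and 7.16 degrees, less where a joint would pass 70% of its speed; a pose out of reach is approached as far as the arm can. A call with a gripper value outside its range is refused whole. The fingers move at their own pace and stop on an object; "squeeze" is the grip in N (left out, the last holds). Time passes only in rows, so rows that repeat a pose let the fingers close. It gives the time, the measured TCP pose, the force, the opening and the grip force at its end, in the units of the state.
- r.get_obs(): the state, without advancing time (a new reading comes with each control period).
- r.grab_frame(name): name is "side" or "top"; returns the picture (400x640x3 uint8, red, green, blue); there is no depth.
- r.camera_info(name): a dict with "fov_y" (degrees; the focal length in pixels is half the picture's height over the tangent of half this angle, whatever the lens; pixels are square), "cx", "cy" (the principal point, pixels), "k1" (the pictures are not rectified: a ray, as slopes to the right and down, at radius r is drawn at 1 + k1 r^2 times it, then the intrinsics apply), "position" and "rotation" of the camera in the world. Camera axes: x right, y down, z forward; pixel columns grow to the right and rows downward; lengths in m; the calibration is good to about 2 mm. A picture is of the moment at which its call begins. camera_info takes no time and is no camera call.
- r.hand_in(): hands the job in; it is judged then, once.
The state is a dict: "clock": time; "joints": joint angles; "qvel": joint speeds; "tau": joint torques, N m; "tcp_pos": TCP position; "orientation": TCP orientation; "contact_force": force on the tool from outside, world axes, zero at the start; "moment": the same for the moment, N m; "grip_width": finger opening in m; "gripper_force": force on a finger pad.
Only numpy, scipy, OpenCV 4.12 (cv2) and the standard library are available. Lean on these libraries where they do the work, as an engineer would, in place of code of your own. Each camera call takes 0.05 s, during which the arm holds its last target. There are 200 camera calls.

## Working session

There is one attempt and no reset: what is moved stays moved. The work goes in short steps, Python scripts to look and compute and a tool call to move; the robot and the scene stay as the last step left them, time stands still between calls to the robot, and variables do not carry over. Pictures are saved under pics/ and viewed, at most 10 in all, crops included, and the job is handed in when it is done.

Besides the shell and the picture viewer there is one more tool, called after "Emit:" in YAML: its name, and indented under it one key for each argument. play_rows: Moves the arm, as the interface text tells. Its arguments: {"type":"object","properties":{"targets":{"type":"string"},"squeeze":{"type":"number"}},"required":["targets"]}

```bash
ls; mkdir -p pics
cat > h.py <<'E'
import numpy as np,cv2
from scipy.spatial.transform import Rotation as R
from bench import r
def cam(n):
    c=r.camera_info(n); f=200/np.tan(np.radians(c['fov_y'])/2)
    Rm=np.array(c['rotation']); Rm=Rm if Rm.shape==(3,3) else R.from_rotvec(Rm).as_matrix()
    return c,f,Rm,np.array(c['position'])
def ray(n,u,v):
    c,f,Rm,p=cam(n); d=np.array([(u-c['cx'])/f,(v-c['cy'])/f]); s=d.copy()
    for _ in range(30): s=d/(1+c['k1']*(s@s))
    return p,Rm@np.array([s[0],s[1],1])
def onz(n,u,v,z):
    p,d=ray(n,u,v); return p+d*(z-p[2])/d[2]
def proj(n,X):
    c,f,Rm,p=cam(n); q=Rm.T@(np.array(X)-p); s=q[:2]/q[2]; s=s*(1+c['k1']*(s@s)); return s*f+[c['cx'],c['cy']]
def tri(u1,v1,u2,v2):
    p,d=ray('top',u1,v1);q,e=ray('side',u2,v2)
    a=np.linalg.lstsq(np.c_[d,-e],q-p,rcond=None)[0]; A=p+a[0]*d;B=q+a[1]*e
    return (A+B)/2,np.linalg.norm(A-B)
def snap(n,name):
    im=np.array(r.grab_frame(n)); cv2.imwrite('pics/'+name,im[:,:,::-1]); return im
E
python3 - <<'E'
from h import *
for n in('top','side'): snap(n,n+'0.png'); print(r.camera_info(n))
print(r.get_obs())
E
```

```text
pics
{'fov_y': 52.11798071328398, 'cx': 314.13761217389117, 'cy': 194.4892183314596, 'k1': 0.030009269106122623, 'position': array([ 0.40596202, -0.1238163 ,  1.45003695]), 'rotation': array([-2.20089219,  2.16092524, -0.13161431])}
{'fov_y': 54.96180016761691, 'cx': 324.37309274878197, 'cy': 207.98366683751118, 'k1': -0.07783393305889046, 'position': array([-0.02546992,  0.71695059,  0.55559709]), 'rotation': array([-0.69281834,  2.31576223, -1.46398612])}
{'clock': 0.1, 'joints': array([-1.26508292,  0.47776608,  0.02238577,  1.55633422, -0.0115101 ,
        1.10932148, -0.08312667]), 'qvel': array([-0.00182108,  0.00019029,  0.00107756, -0.00210181,  0.00143476,
       -0.00014197, -0.00015366]), 'tau': array([ 4.17196308e-03, -5.97756243e+01,  1.61351725e+00, -2.81952024e+01,
        1.28181494e-02,  5.07543795e-03, -4.02471153e-05]), 'tcp_pos': array([0.27123734, 0.61752292, 0.23039892]), 'orientation': array([-6.45419914e-01, -3.07435837e+00,  2.64930172e-03]), 'contact_force': array([-0.45960118,  0.49074639,  0.48155892]), 'moment': array([0.04181004, 0.07035363, 0.00528578]), 'gripper_force': 0.0, 'grip_width': 0.0851799279817162}
```

View pics/top0.png

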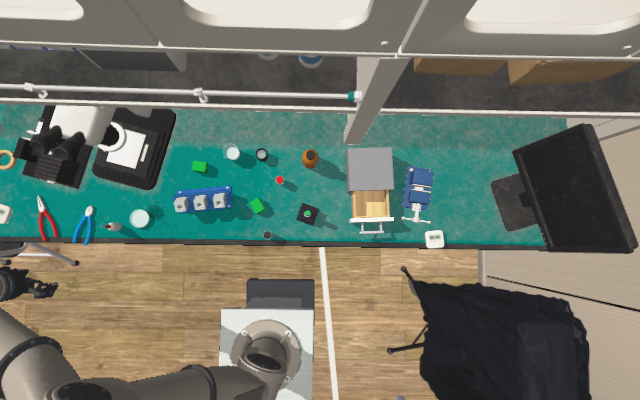

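View pics/side0.png

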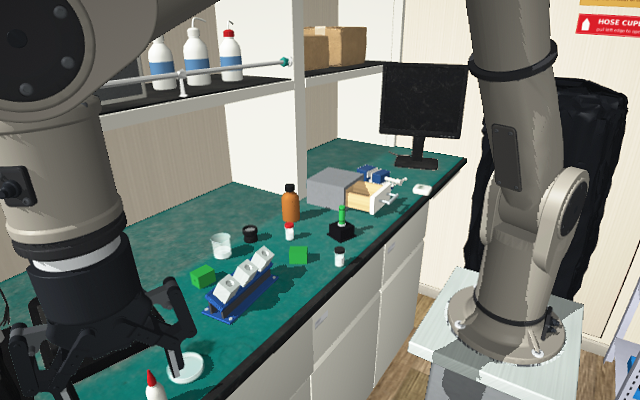

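The top view shows the rack at about (203,200), the gauge at (307,213) and the drawer at (371,190). The side view shows the rack at (240,285), the gauge at (342,222) and the drawer at (355,195). There are green look-alike blocks beside the rack. Next I'll take zoomed crops.

Run:
```python
from h import *
t=cv2.imread('pics/top0.png');s=cv2.imread('pics/side0.png')
z=lambda im,x,y,w,h,k:cv2.resize(im[y:y+h,x:x+w],None,fx=k,fy=k,interpolation=cv2.INTER_CUBIC)
a=z(t,165,178,80,40,5);b=z(t,290,195,80,40,5)
c=z(s,195,240,80,80,5);d=z(s,320,160,80,80,5)
cv2.imwrite('pics/c.png',np.vstack([np.hstack([a,b]),np.hstack([c,d])]))
for n,im in(('top',t),('side',s)):
    hsv=cv2.cvtColor(im,cv2.COLOR_BGR2HSV)
    for nm,lo,hi in(('green',(50,150,60),(70,255,255)),('blue',(105,110,40),(125,255,255)),('grey',(0,0,175),(180,40,255))):
        m=cv2.inRange(hsv,lo,hi); k,l,st,ce=cv2.connectedComponentsWithStats(m)
        print(n,nm,[(st[i].tolist(),ce[i].round(1).tolist()) for i in range(1,k) if st[i][4]>15 and 140<ce[i][1]<330 and 160<ce[i][0]<450])
```

```text
top green [([193, 161, 15, 11, 134], [199.8, 166.3]), ([250, 198, 15, 16, 122], [257.1, 205.4])]
top blue [([403, 166, 31, 44, 827], [417.2, 186.9]), ([173, 186, 59, 26, 615], [204.9, 196.3]), ([424, 188, 7, 3, 16], [426.8, 188.9])]
top grey [([227, 147, 13, 13, 125], [232.7, 152.8]), ([412, 184, 19, 4, 20], [420.8, 185.1]), ([412, 186, 19, 7, 46], [420.1, 189.1]), ([213, 193, 11, 15, 122], [218.2, 199.9]), ([194, 195, 11, 15, 124], [198.9, 201.9]), ([174, 197, 12, 15, 122], [179.4, 203.8]), ([402, 203, 29, 21, 173], [416.0, 213.8]), ([349, 217, 45, 6, 188], [371.0, 219.2]), ([359, 225, 25, 9, 77], [370.8, 230.5]), ([425, 230, 19, 18, 289], [434.2, 238.8]), ([319, 247, 20, 153, 835], [328.4, 323.6]), ([221, 309, 93, 46, 2438], [271.8, 323.5])]
side green [([339, 206, 6, 18, 106], [341.5, 214.3]), ([289, 246, 19, 18, 305], [297.6, 255.0]), ([190, 265, 26, 24, 425], [202.6, 276.2])]
side blue [([357, 165, 18, 16, 106], [364.7, 170.8]), ([372, 170, 18, 14, 159], [379.6, 176.0]), ([202, 262, 77, 63, 1123], [238.7, 298.0])]
side grey [([407, 71, 77, 292, 9108], [449.0, 229.5]), ([224, 90, 74, 105, 6296], [263.1, 141.2]), ([396, 135, 17, 14, 195], [403.9, 141.1]), ([369, 168, 9, 15, 32], [371.7, 175.1]), ([369, 176, 38, 39, 456], [383.3, 193.6]), ([413, 184, 19, 12, 166], [421.5, 189.3]), ([285, 228, 9, 12, 84], [289.3, 233.6]), ([212, 233, 19, 26, 387], [221.7, 246.1]), ([376, 236, 37, 114, 376], [387.7, 284.5]), ([213, 246, 61, 58, 1023], [241.6, 274.0]), ([335, 253, 9, 14, 100], [338.5, 259.4]), ([312, 300, 17, 17, 17], [320.0, 308.0])]
```

View pics/c.png

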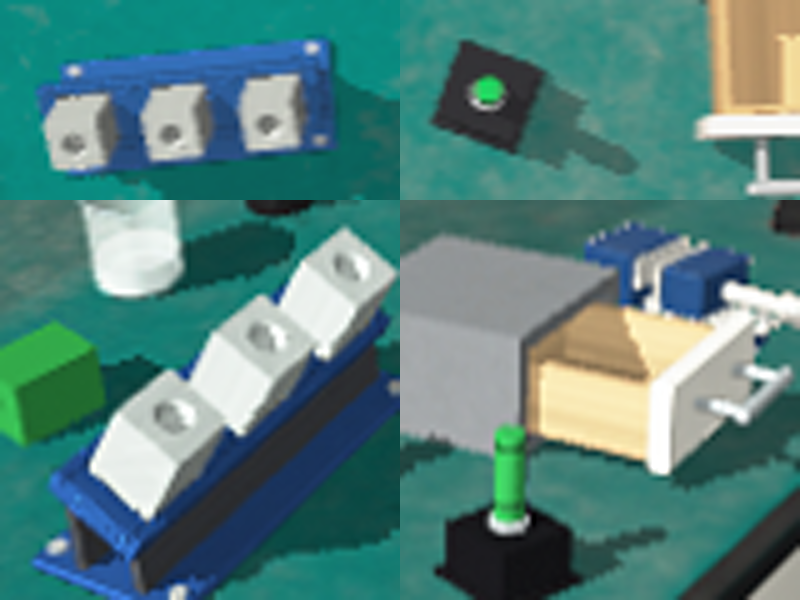

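The crop shows the well mouths at about (180,207), (199,204) and (218,202) in the top view and (230,283), (248,267) and (265,253) in the side view. The gauge top is at (307.6,213) in the top view and (342,206) in the side view.

```bash
cat > m.py <<'E'
from h import *
t=cv2.imread('pics/top0.png');s=cv2.imread('pics/side0.png')
def dark(im,u,v,k=4,thr=None):
    g=cv2.cvtColor(im,cv2.COLOR_BGR2GRAY).astype(float)
    y,x=np.mgrid[int(v)-k:int(v)+k+1,int(u)-k:int(u)+k+1]; p=g[y,x]
    w=np.clip(np.percentile(p,70)*.85-p,0,None)*(np.hypot(x-u,y-v)<k)
    return (w*x).sum()/w.sum(),(w*y).sum()/w.sum()
T=[dark(t,u,v,3) for u,v in((179.8,206.5),(199,204.2),(218.3,202))]
S=[dark(s,u,v,5) for u,v in((230,283),(248.2,267.2),(265,253.2))]
print(np.round(T,1).tolist(),np.round(S,1).tolist())
for a,b in zip(T,S):
    P,e=tri(*a,*b); print('hole',P.round(4),round(e,4),'top@85',onz('top',*a,.085)[:2].round(4),'side@85',onz('side',*b,.085)[:2].round(4))
print('gauge',tri(307.6,213,342,206.2),onz('top',307.6,213,.096),onz('side',341.7,206.5,.096))
print('handle',onz('top',371,231.5,.05),onz('top',360,220,.076),'frontL',onz('top',348.5,219,.076),'frontR',onz('top',393.5,218,.076))
for n,p in(('unitFL',(348.5,190)),('unitFR',(393.5,189.5)),('unitBL',(348,149)),('unitBR',(392,148))): print(n,onz('top',*p,.088).round(4))
for n,p,z in(('bottle',(310,158),.118),('red',(280,180),.05),('black',(267,235),.05),('timer',(434,239),.019),('beaker',(232.5,152),.056),('loupe',(262,154),.04),('g1',(199.8,166),.04),('g2',(257,205),.04)): print(n,onz('top',*p,z).round(3))
E
python3 m.py
```

```text
[[179.0, 206.4], [198.6, 204.2], [217.9, 202.3]] [[227.5, 282.7], [246.2, 266.7], [263.0, 252.7]]
hole [0.4942 0.2946 0.086 ] 0.0028 top@85 [0.4933 0.294 ] side@85 [0.4967 0.2943]
hole [0.5025 0.231  0.0863] 0.0028 top@85 [0.5015 0.2304] side@85 [0.5054 0.2302]
hole [0.5103 0.1678 0.0866] 0.003 top@85 [0.5092 0.1671] side@85 [0.5136 0.1665]
gauge (array([ 0.47943367, -0.13109838,  0.095111  ]), np.float64(0.002251826473325442)) [ 0.47840609 -0.13164972  0.096     ] [ 0.47916373 -0.12682622  0.096     ]
handle [ 0.42165585 -0.34977163  0.05      ] [ 0.45920135 -0.30839082  0.076     ] frontL [ 0.46184599 -0.26962887  0.076     ] frontR [ 0.46803097 -0.42137731  0.076     ]
unitFL [ 0.5586 -0.2675  0.088 ]
unitFR [ 0.5633 -0.419   0.088 ]
unitBL [ 0.6983 -0.2645  0.088 ]
unitBR [ 0.7049 -0.4141  0.088 ]
bottle [ 0.659 -0.136  0.118]
red [ 0.593 -0.035  0.05 ]
black [0.404 0.005 0.05 ]
timer [ 0.4   -0.575  0.019]
beaker [0.686 0.13  0.056]
loupe [0.684 0.031 0.04 ]
g1 [0.637 0.244 0.04 ]
g2 [0.506 0.043 0.04 ]
```

Emit:
play_rows:
  targets: "0 -0.338 -0.2 0 -0.54;0 -0.338 -0.2 0 -0.54;0 -0.338 -0.2 0 -0.54;0 -0.338 -0.2 0 -0.54;0 -0.338 -0.2 0 -0.54;0 -0.338 -0.2 0 -0.54;0 -0.338 -0.2 0 -0.54;0 -0.338 -0.2 0 -0.54"
  squeeze: 30

```text
clock: 0.77
tcp_pos: [0.4665, 0.3452, 0.2311]
orientation: [0.198, -3.135, 0.0]
contact_force: [0.2, 0.5, 0.2]
grip_width: 0.0427
gripper_force: 0.0
```

```bash
cat >> h.py <<'E'
def go(x,y,z,yaw=None):
    o=r.get_obs(); M=R.from_rotvec(o['orientation']).as_matrix(); ty=np.degrees(np.arctan2(M[1,1],M[0,1]))
    d=M.T@(np.array([x,y,z])-o['tcp_pos'])
    print('t',round(o['clock'],2),'tcp',o['tcp_pos'].round(4),'yaw_y',ty.round(2),'tilt',np.degrees(np.arccos(-M[2,2])).round(2),'w',round(o['grip_width'],4),'F',o['contact_force'].round(1))
    print('delta',d.round(4),'spin',None if yaw is None else round(-np.radians((yaw-ty+90)%180-90),4))
E
python3 - <<'E'
from h import *
go(.479,-.13,.16,97.24)
T=((179.4,206.4),(198.7,204),(217.9,201.8));S=((229.6,282.8),(248,267),(264.8,253))
for a,b in zip(T,S): print(tri(*a,*b), onz('side',*b,.0849))
E
```

```text
t 0.77 tcp [0.4665 0.3452 0.2311] yaw_y 97.23 tilt 0.03 w 0.0427 F [0.2 0.5 0.2]
delta [ 0.0473 -0.4729  0.0712] spin -0.0002
(array([0.49291815, 0.29244693, 0.08524424]), np.float64(0.0007780097422147074)) [0.49290791 0.29197444 0.0849    ]
(array([0.50178298, 0.22945863, 0.08528376]), np.float64(0.001416981920723668)) [0.50150559 0.22878165 0.0849    ]
(array([0.50980975, 0.16626688, 0.08540523]), np.float64(0.0025491141050126716)) [0.50911792 0.16519391 0.0849    ]
```

Emit:
play_rows:
  targets: "0 0.047 -0.473 0 0;0 0.047 -0.473 0 0;0 0.047 -0.473 0 0;0 0.047 -0.473 0 0;0 0.047 -0.473 0 0;0 0.047 -0.473 0 0;0 0.047 -0.473 0 0;0 0.047 -0.473 0 0"

```text
clock: 1.43
tcp_pos: [0.4742, 0.012, 0.2312]
orientation: [0.198, -3.135, -0.0]
contact_force: [1.1, 0.0, 0.0]
grip_width: 0.0427
gripper_force: 0.0
```

Emit:
play_rows:
  targets: "0 0.0055 -0.146 0 0;0 0.0055 -0.146 0 0;0 0.0055 -0.146 0 0;0 0.0055 -0.146 0 0;0 0.0055 -0.146 0.0 0;0 0.0055 -0.146 0.06 0;0 0.0055 -0.146 0.06 0;0 0.0055 -0.146 0.06 0"

```text
clock: 2.1
tcp_pos: [0.4847, -0.1302, 0.1674]
orientation: [0.199, -3.127, -0.002]
contact_force: [0.2, -0.1, 0.2]
grip_width: 0.0428
gripper_force: 0.0
```

Run:
```python
from h import *
t=snap('top','t1.png');s=snap('side','s1.png')
go(.479,-.13,.056,97.24)
z=lambda im,x,y,w,h,k:cv2.resize(im[y:y+h,x:x+w,::-1],None,fx=k,fy=k,interpolation=cv2.INTER_CUBIC)
cv2.imwrite('pics/c1.png',np.hstack([z(t,267,175,80,80,5),z(s,300,160,80,80,5)]))
```

```text
t 2.2 tcp [ 0.4875 -0.1309  0.1712] yaw_y 97.27 tilt 0.1 w 0.0425 F [-0.6 -0.2  0. ]
delta [0.0081 0.0019 0.1152] spin 0.0005
```

View pics/c1.png

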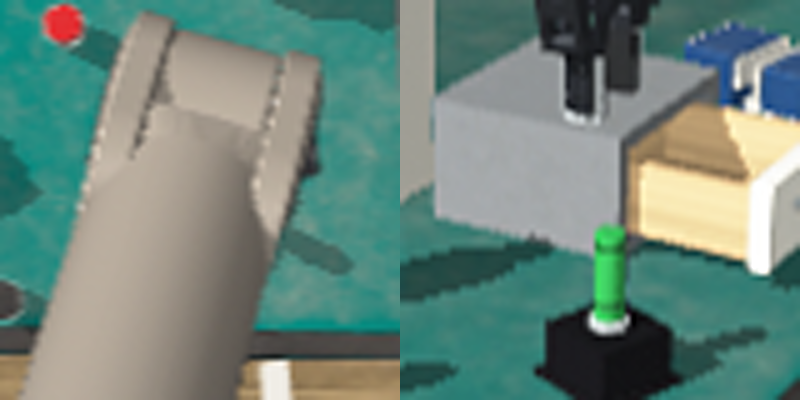

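The side crop shows the gripper above the gauge, whose top is at about (342,206). The arm hides it in the top view. I'll descend and grip.

Emit:
play_rows:
  targets: "0 0.008 0.001 0.02 0;0 0.008 0.001 0.06 0;0 0.008 0.001 0.09 0;0 0.008 0.001 0.11 0;0 0.008 0.001 0.115 0;0 0.008 0.001 0.115 0;0 0.008 0.001 0.115 0;0 0.008 0.001 0.115 0"

```text
clock: 2.87
tcp_pos: [0.4815, -0.1316, 0.0582]
orientation: [-0.198, 3.132, -0.001]
contact_force: [0.1, 0.0, -0.4]
grip_width: 0.0427
gripper_force: 0.0
```

Run:
```python
from h import *
go(.479,-.131,.056,97.24)
```

```text
t 2.87 tcp [ 0.4815 -0.1316  0.0582] yaw_y 97.24 tilt 0.21 w 0.0427 F [ 0.1  0.  -0.4]
delta [0.0024 0.001  0.0022] spin -0.0
```

Emit:
play_rows:
  targets: "0 0.0015 0 0.001 0;0 0.0015 0 0.001 0;1 0.0015 0 0.001 0;1 0.0015 0 0.001 0;1 0.0015 0 0.001 0;1 0.0015 0 0.001 0;1 0.0015 0 0.001 0;1 0.0015 0 0.001 0"
  squeeze: 25

```text
clock: 3.53
tcp_pos: [0.4785, -0.1317, 0.0557]
orientation: [-0.198, 3.135, 0.0]
contact_force: [-0.9, 1.1, 6.2]
grip_width: 0.0171
gripper_force: 24.3
```

Run:
```python
from h import *
go(.479,-.131,.056,97.24);o=r.get_obs();print(o['gripper_force'],o['moment'])
s=snap('side','s2.png')
z=lambda im,x,y,w,h,k:cv2.resize(im[y:y+h,x:x+w,::-1],None,fx=k,fy=k,interpolation=cv2.INTER_CUBIC)
cv2.imwrite('pics/c2.png',z(s,305,165,75,75,7))
```

```text
t 3.53 tcp [ 0.4785 -0.1317  0.0557] yaw_y 97.23 tilt 0.03 w 0.0171 F [-0.9  1.1  6.2]
delta [-0.0006  0.0006 -0.0003] spin -0.0003
24.31291401386261 [0.1470102  0.30315666 0.0260213 ]
```

View pics/c2.png

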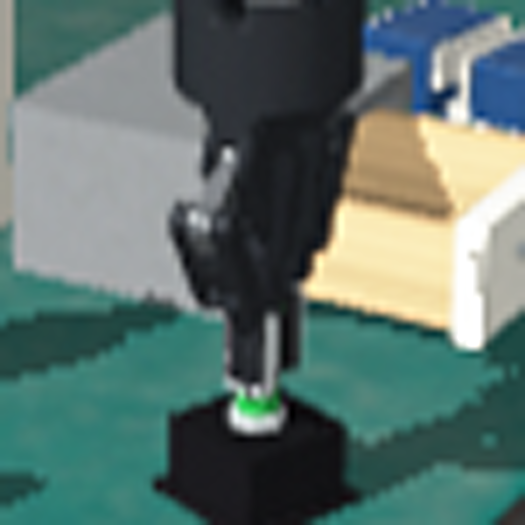

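Gripped: width is 17 mm, and only the flange and a sliver of the handle show under the fingers at about (341,223) in the side view. I'll lift it partway and lean it 30° against the socket edge.

Emit:
play_rows:
  targets: "1 0 0 -0.011 0;1 0 0 -0.022 0;1 0 0 -0.022 0;1 0 0 -0.022 0;1 0.006 0 -0.022 0;1 0.0126 0 -0.0219 0;1 0.0126 0 -0.0219 0;1 0.018 0 -0.021 0"

```text
clock: 4.25
tcp_pos: [0.462, -0.1338, 0.0768]
orientation: [-0.199, 3.132, -0.001]
contact_force: [4.0, 1.2, 3.1]
grip_width: 0.0174
gripper_force: 24.9
```

Emit:
play_rows:
  targets: "1 0.005 0 0.001 0;1 0.010 0 0.003 0;1 0.015 0 0.0046 0;1 0.015 0 0.0046 0;1 0.017 0 0.0055 0;1 0.017 0 0.0055 0;1 0.017 0 0.0055 0"

```text
clock: 4.83
tcp_pos: [0.443, -0.1362, 0.0706]
orientation: [0.198, -3.134, -0.0]
contact_force: [2.3, -0.1, 0.9]
grip_width: 0.0174
gripper_force: 24.4
```

Run:
```python
from h import *
go(.446,-.136,.072,97.24);o=r.get_obs();print(o['gripper_force'],o['moment'])
```

```text
t 4.83 tcp [ 0.443  -0.1362  0.0706] yaw_y 97.22 tilt 0.06 w 0.0174 F [ 2.3 -0.1  0.9]
delta [-0.003  -0.0002 -0.0014] spin -0.0004
24.38619375228882 [-0.0223987  -0.50329346  0.04325554]
```

Emit:
play_rows:
  targets: "1 0.01 0 -0.018 0;1 0.01 0 -0.04 0;1 0.01 0 -0.08 0;1 0.01 0 -0.11 0;1 0.01 0 -0.11 0;1 0.01 0 -0.11 0"

```text
clock: 5.33
tcp_pos: [0.4334, -0.1374, 0.1816]
orientation: [-0.198, 3.134, 0.0]
contact_force: [0.4, -0.7, -0.3]
grip_width: 0.0174
gripper_force: 24.7
```

Run:
```python
from h import *
go(.446,-.136,.072,97.24)
s=snap('side','s3.png')
o=r.get_obs();G=o['tcp_pos']+[0,0,.019];print(proj('side',G))
z=lambda im,x,y,w,h,k:cv2.resize(im[y:y+h,x:x+w,::-1],None,fx=k,fy=k,interpolation=cv2.INTER_CUBIC)
u,v=proj('side',G).astype(int);print(u-35,v-30)
cv2.imwrite('pics/c3.png',z(s,u-35,v-30,75,75,7))
```

```text
t 5.33 tcp [ 0.4334 -0.1374  0.1816] yaw_y 97.23 tilt 0.07 w 0.0174 F [ 0.4 -0.7 -0.3]
delta [-0.0125 -0.0002  0.1096] spin -0.0002
[359.15053834 174.04229836]
324 144
```

View pics/c3.png

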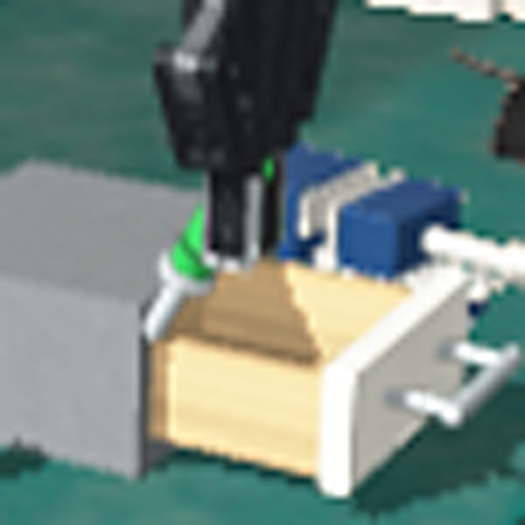

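The gauge is leaning, with its tip at about (345.3,191.3) and its flange at about (350.5,182.3) in the side view. I'll compute the tip offset and tilt from these.

Run:
```python
from h import *
o=r.get_obs();M=R.from_rotvec(o['orientation']).as_matrix();ny=M[:,1]
G=o['tcp_pos']+[0,0,.019]
P=[]
for uv in((345.3,191.3),(350.3,182.3)):
    p,d=ray('side',*uv); X=p+d*(ny@(G-p))/(ny@d); q=M.T@(X-o['tcp_pos']); P.append(q); print(q.round(4))
q=P[1]-P[0]; print('tilt',np.degrees(np.arctan2(q[0],-q[2])), np.linalg.norm(q)); print('expected tip for 30deg', [-.0344,0,-.019+.0595])
print('proj TCP',proj('side',o['tcp_pos']))
T=np.array([0.493,.2925,.0852]);rx=-M[:,0]
for th in(30,):
    a=np.cos(np.radians(th))*np.array([0,0,1])-np.sin(np.radians(th))*rx
    for nm,H in(('L',[0.493,.2925,.0852]),('M',[0.5015,.229,.0852]),('R',[0.5095,.166,.0852])):
        print(nm,'axis top from rack x',H@rx, H@ny)
```

```text
[-0.0393  0.      0.0379]
[-0.0249  0.      0.0088]
tilt 26.234309236117312 0.032475449226401866
expected tip for 30deg [-0.0344, 0, 0.040499999999999994]
proj TCP [358.93187551 180.69267877]
L axis top from rack x 0.525785573461196 0.22813220219035862
M axis top from rack x 0.5262202737898183 0.16406731776236116
R axis top from rack x 0.5262219294336715 0.10056142467080022
```

Emit:
play_rows:
  targets: "1 -0.0704 0.419 0 0;1 -0.0704 0.419 0 0;1 -0.0704 0.419 0 0;1 -0.0704 0.419 0 0;1 -0.0704 0.419 0 0;1 -0.0704 0.419 0 0;1 -0.0704 0.419 0 0;1 -0.0704 0.419 0 0"

```text
clock: 6.05
tcp_pos: [0.445, 0.1967, 0.1786]
orientation: [0.198, -3.131, 0.004]
contact_force: [0.9, 0.4, -0.6]
grip_width: 0.0174
gripper_force: 24.7
```

```bash
cat >> h.py <<'E'
RX=np.array([np.cos(np.radians(7.23)),np.sin(np.radians(7.23)),0]);NY=np.array([-RX[1],RX[0],0])
def rk(a,b,z): # rack axes -> world
    X=a*RX+b*NY; return X[0],X[1],z
E
python3 - <<'E'
from h import *
go(*rk(.4831,.2283,.1346),97.23)
E
```

```text
t 6.05 tcp [0.445  0.1967 0.1786] yaw_y 97.23 tilt 0.29 w 0.0174 F [ 0.9  0.4 -0.6]
delta [-0.0171  0.0892  0.0437] spin -0.0
```

Emit:
play_rows:
  targets: "1 -0.016 0.089 0 0;1 -0.016 0.089 0 0;1 -0.016 0.089 0 0;1 -0.016 0.089 0.02 0;1 -0.016 0.089 0.041 0;1 -0.016 0.089 0.041 0;1 -0.016 0.089 0.041 0;1 -0.016 0.089 0.041 0"

```text
clock: 6.72
tcp_pos: [0.4515, 0.2854, 0.1395]
orientation: [0.197, -3.134, 0.002]
contact_force: [0.3, 0.3, -0.5]
grip_width: 0.0175
gripper_force: 24.8
```

Run:
```python
from h import *
go(*rk(.4831,.2283,.1346),97.23)
t=snap('top','t4.png');s=snap('side','s4.png')
z=lambda im,x,y,w,h,k:cv2.resize(im[y:y+h,x:x+w,::-1],None,fx=k,fy=k,interpolation=cv2.INTER_CUBIC)
cv2.imwrite('pics/c4.png',np.hstack([z(s,195,235,50,70,8),z(t,155,180,50,70,8)]))
```

```text
t 6.72 tcp [0.4515 0.2854 0.1395] yaw_y 97.2 tilt 0.1 w 0.0175 F [ 0.3  0.3 -0.5]
delta [0.0007 0.002  0.0049] spin -0.0005
```

View pics/c4.png

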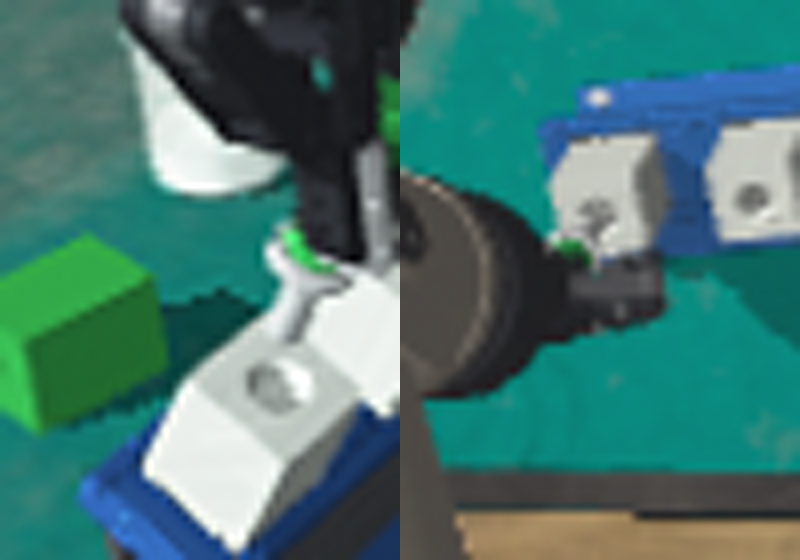

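The side crop shows the pin tip at about (231.2,276.4), just above the left well mouth at (229.7,283). The top crop shows the pin over the mouth at about (179,206).

Run:
```python
from h import *
o=r.get_obs();M=R.from_rotvec(o['orientation']).as_matrix();ny=M[:,1]
p,d=ray('side',231.2,276.4); X=p+d*(ny@(o['tcp_pos']-p))/(ny@d); q=M.T@(X-o['tcp_pos'])
print('tip off',q.round(4),'tip rk',(X@RX).round(4),(X@NY).round(4),X[2].round(4))
H,e=tri(179.2,206.4,229.7,283.); print('hole rk',H@RX,H@NY,H[2],e)
for off in((-.0393,0,.0379),(-.0344,0,.0405),(-.037,0,.039)): print(off,proj('side',o['tcp_pos']+M@off))
```

```text
tip off [-0.0351  0.      0.0384] tip rk 0.5197 0.2268 0.1022
hole rk 0.5256040944309666 0.2285564387988209 0.08516922940641003 0.0014437981215627183
(-0.0393, 0, 0.0379) [229.53729856 275.65753812]
(-0.0344, 0, 0.0405) [231.600053   277.34942422]
(-0.037, 0, 0.039) [230.49796025 276.40221974]
```

Emit:
play_rows:
  targets: "1 0.003 0.0017 0 0;1 0.003 0.0017 0 0;1 0.003 0.0017 0 0;1 -0.001 0.0017 0.0069 0;1 -0.003 0.0017 0.0104 0;1 -0.005 0.0017 0.0139 0;1 -0.007 0.0017 0.0173 0;1 -0.007 0.0017 0.0173 0"

```text
clock: 7.48
tcp_pos: [0.4585, 0.2882, 0.1215]
orientation: [0.197, -3.134, 0.001]
contact_force: [0.2, 0.4, -1.0]
grip_width: 0.0174
gripper_force: 24.8
```

```bash
cat >> h.py <<'E'
def tip(off=(-.0355,0,.0393)):
    o=r.get_obs();M=R.from_rotvec(o['orientation']).as_matrix();X=o['tcp_pos']+M@np.array(off)
    print('t',round(o['clock'],2),'tcp rk',(o['tcp_pos']@RX).round(4),(o['tcp_pos']@NY).round(4),o['tcp_pos'][2].round(4),'tip rk',(X@RX).round(4),(X@NY).round(4),X[2].round(4))
    f=o['contact_force'];print('F rk',round(f@RX,1),round(f@NY,1),f[2].round(1),'mom',o['moment'].round(2)); 
    for i in(-1,0,1):
        v=np.array([X@RX-.5258,X[2]-.0852]); print('  n-off',(v@[.866,.5]).round(4),'depth',-(v@[-.5,.866]).round(4),'y',(X@NY-.1643-.064*i).round(4)) if abs(X@NY-.1643-.064*i)<.03 else 0
E
python3 - <<'E'
from h import *
tip()
E
```

```text
t 7.48 tcp rk 0.4911 0.2282 0.1215 tip rk 0.5266 0.2281 0.0821
F rk 0.2 0.3 -1.0 mom [-0.03 -0.05  0.01]
  n-off -0.0009 depth 0.003 y -0.0002
```

Emit:
play_rows:
  targets: "1 -0.001 0 0.0017 0;1 -0.002 0 0.0035 0;1 -0.003 0 0.0052 0;1 -0.004 0 0.0069 0;1 -0.004 0 0.0069 0"

```text
clock: 7.9
tcp_pos: [0.4623, 0.2889, 0.1152]
orientation: [0.198, -3.135, 0.0]
contact_force: [-0.6, -0.8, -1.2]
grip_width: 0.0174
gripper_force: 24.8
```

Run:
```python
from h import *
tip()
```

```text
t 7.9 tcp rk 0.495 0.2285 0.1152 tip rk 0.5305 0.2285 0.0759
F rk -0.7 -0.7 -1.2 mom [-0.11  0.1  -0.02]
  n-off -0.0006 depth 0.0104 y 0.0002
```

Depth is 10 mm with no resistance, so the pin is in the well. I'll go on in small steps.

Emit:
play_rows:
  targets: "1 -0.001 0 0.0017 0;1 -0.002 0 0.0035 0;1 -0.003 0 0.0052 0;1 -0.004 0 0.0069 0;1 -0.004 0 0.0069 0;1 -0.004 0 0.0069 0"

```text
clock: 8.4
tcp_pos: [0.4646, 0.2897, 0.1099]
orientation: [0.199, -3.132, 0.001]
contact_force: [-10.4, -4.4, 18.4]
grip_width: 0.0173
gripper_force: 26.7
```

Run:
```python
from h import *
tip()
```

```text
t 8.4 tcp rk 0.4974 0.2289 0.1099 tip rk 0.5327 0.229 0.0705
F rk -10.9 -3.1 18.4 mom [-0.81  2.18 -0.1 ]
  n-off -0.0013 depth 0.0162 y 0.0007
```

The pin stopped at 16 mm with 21 N along the axis, so the left insert is the tight one. I'll withdraw and move to the middle.

Emit:
play_rows:
  targets: "1 0 0 0 0;1 0.008 0 -0.0139 0;1 0.016 0 -0.0277 0;1 0.016 0 -0.0277 0;1 0.018 0 -0.035 0;1 0.018 -0.035 -0.035 0;1 0.018 -0.064 -0.035 0;1 0.018 -0.064 -0.035 0"

```text
clock: 9.07
tcp_pos: [0.4576, 0.2172, 0.1431]
orientation: [0.187, -3.135, 0.006]
contact_force: [-0.4, -0.2, -2.2]
grip_width: 0.0172
gripper_force: 25.1
```

Run:
```python
from h import *
tip()
s=snap('side','s5.png')
z=lambda im,x,y,w,h,k:cv2.resize(im[y:y+h,x:x+w,::-1],None,fx=k,fy=k,interpolation=cv2.INTER_CUBIC)
cv2.imwrite('pics/c5.png',z(s,205,225,70,75,8))
```

```text
t 9.07 tcp rk 0.4813 0.1579 0.1431 tip rk 0.5168 0.1575 0.1038
F rk -0.5 -0.1 -2.2 mom [-0.01  0.06 -0.01]
  n-off 0.0015 depth -0.0206 y -0.0068
```

View pics/c5.png

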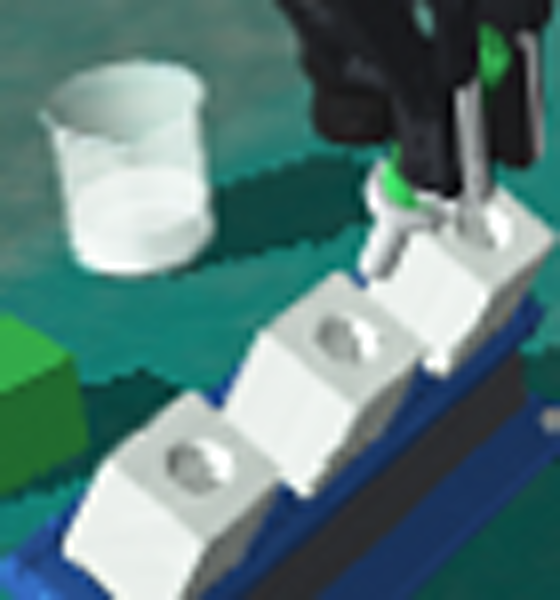

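The side crop shows the left insert still seated and the gauge still leaning, with its tip at about (251.7,258.6) over the middle insert. I'll let it settle.

Emit:
play_rows:
  targets: "1 0 0 0 0;1 0 0 0 0;1 0 0 0 0"

```text
clock: 9.37
tcp_pos: [0.4565, 0.2251, 0.1435]
orientation: [-0.201, 3.135, 0.001]
contact_force: [-0.2, -0.0, -0.2]
grip_width: 0.0175
gripper_force: 25.1
```

Run:
```python
from h import *
tip()
```

```text
t 9.37 tcp rk 0.4812 0.1659 0.1435 tip rk 0.5167 0.166 0.1042
F rk -0.2 0.0 -0.2 mom [ 0.    0.   -0.02]
  n-off 0.0016 depth -0.0211 y 0.0017
```

Emit:
play_rows:
  targets: "1 0.002 -0.0013 0.0012 0;1 -0.002 -0.0013 0.008 0;1 -0.0055 -0.0013 0.0142 0;1 -0.008 -0.0013 0.0185 0;1 -0.0105 -0.0013 0.0228 0;1 -0.012 -0.0013 0.0254 0;1 -0.0135 -0.0013 0.028 0;1 -0.0135 -0.0013 0.028 0"

```text
clock: 10.03
tcp_pos: [0.47, 0.2241, 0.115]
orientation: [0.198, -3.134, 0.001]
contact_force: [-1.0, -0.1, -1.3]
grip_width: 0.0172
gripper_force: 25.1
```

Run:
```python
from h import *
tip()
```

```text
t 10.03 tcp rk 0.4944 0.1632 0.115 tip rk 0.5299 0.1631 0.0756
F rk -1.0 -0.0 -1.3 mom [0.01 0.13 0.04]
  n-off -0.0012 depth 0.0103 y -0.0012
```

Emit:
play_rows:
  targets: "1 -0.002 0.001 0.0035 0;1 -0.0035 0.001 0.006 0;1 -0.005 0.001 0.0087 0;1 -0.0065 0.001 0.0113 0;1 -0.008 0.001 0.0139 0;1 -0.008 0.001 0.0139 0"

```text
clock: 10.53
tcp_pos: [0.478, 0.2262, 0.1013]
orientation: [0.198, -3.135, 0.0]
contact_force: [-0.5, 0.6, -1.7]
grip_width: 0.0173
gripper_force: 25.1
```

Run:
```python
from h import *
tip()
```

```text
t 10.53 tcp rk 0.5027 0.1642 0.1013 tip rk 0.5382 0.1642 0.062
F rk -0.4 0.7 -1.7 mom [-0.03  0.08  0.01]
  n-off -0.0009 depth 0.0263 y -0.0001
```

Emit:
play_rows:
  targets: "1 -0.001 0 0.0017 0;1 -0.002 0 0.0035 0;1 -0.0025 0 0.0043 0;1 -0.0025 0 0.0043 0"

```text
clock: 10.87
tcp_pos: [0.4782, 0.2264, 0.0983]
orientation: [0.199, -3.131, 0.001]
contact_force: [-11.0, -3.3, 16.9]
grip_width: 0.0174
gripper_force: 26.7
```

Run:
```python
from h import *
tip()
```

```text
t 10.87 tcp rk 0.5029 0.1645 0.0983 tip rk 0.5382 0.1645 0.0589
F rk -11.3 -1.9 16.9 mom [-0.62  2.19 -0.03]
  n-off -0.0024 depth 0.029 y 0.0002
```

Flange contact, so the middle insert is good. I'll withdraw and move to the right.

Emit:
play_rows:
  targets: "1 0.008 0 -0.0139 0;1 0.016 0 -0.0277 0;1 0.0235 0 -0.041 0;1 0.0235 0 -0.045 0;1 0.0235 -0.025 -0.045 0;1 0.0235 -0.05 -0.045 0;1 0.0235 -0.064 -0.045 0;1 0.0235 -0.064 -0.045 0"

```text
clock: 11.53
tcp_pos: [0.4661, 0.1563, 0.1423]
orientation: [-0.19, 3.135, -0.003]
contact_force: [-0.0, -0.3, -0.8]
grip_width: 0.0173
gripper_force: 25.1
```

Emit:
play_rows:
  targets: "1 0 0 0 0;1 0 0 0 0;1 0 0 0 0;1 0 0 0 0"

```text
clock: 11.87
tcp_pos: [0.4651, 0.1613, 0.1424]
orientation: [-0.201, 3.135, 0.001]
contact_force: [-0.2, 0.9, -1.6]
grip_width: 0.0175
gripper_force: 25.1
```

Run:
```python
from h import *
tip()
```

```text
t 11.87 tcp rk 0.4817 0.1015 0.1424 tip rk 0.5172 0.1016 0.1031
F rk -0.1 1.0 -1.6 mom [ 0.03  0.03 -0.01]
  n-off 0.0015 depth -0.0198 y 0.0013
```

Emit:
play_rows:
  targets: "1 0.002 -0.0012 0.0012 0;1 -0.002 -0.0012 0.008 0;1 -0.0055 -0.0012 0.0142 0;1 -0.008 -0.0012 0.0185 0;1 -0.0105 -0.0012 0.0228 0;1 -0.012 -0.0012 0.0254 0;1 -0.013 -0.0012 0.0272 0;1 -0.013 -0.0012 0.0272 0"

```text
clock: 12.53
tcp_pos: [0.4781, 0.1605, 0.1147]
orientation: [0.198, -3.134, 0.001]
contact_force: [0.3, -0.8, -2.4]
grip_width: 0.0171
gripper_force: 25.1
```

Run:
```python
from h import *
tip()
```

```text
t 12.53 tcp rk 0.4945 0.099 0.1147 tip rk 0.5299 0.099 0.0754
F rk 0.2 -0.8 -2.4 mom [ 0.06  0.12 -0.04]
  n-off -0.0013 depth 0.0105 y -0.0013
```

Emit:
play_rows:
  targets: "1 -0.002 0.001 0.0035 0;1 -0.0035 0.001 0.006 0;1 -0.005 0.001 0.0087 0;1 -0.0065 0.001 0.0113 0;1 -0.008 0.001 0.0139 0;1 -0.008 0.001 0.0139 0"

```text
clock: 13.03
tcp_pos: [0.4861, 0.1625, 0.1008]
orientation: [0.198, -3.135, 0.0]
contact_force: [-1.4, -0.2, -1.8]
grip_width: 0.0172
gripper_force: 25.0
```

Run:
```python
from h import *
tip()
```

```text
t 13.03 tcp rk 0.5026 0.1 0.1008 tip rk 0.5381 0.1 0.0615
F rk -1.4 -0.0 -1.8 mom [-0.01  0.1  -0.05]
  n-off -0.0012 depth 0.0267 y -0.0003
```

Emit:
play_rows:
  targets: "1 -0.001 0 0.0017 0;1 -0.002 0 0.0035 0;1 -0.0025 0 0.0043 0;1 -0.0025 0 0.0043 0"

```text
clock: 13.37
tcp_pos: [0.486, 0.1627, 0.0977]
orientation: [0.198, -3.13, 0.001]
contact_force: [-11.5, -1.2, 16.6]
grip_width: 0.0173
gripper_force: 26.7
```

Run:
```python
from h import *
tip()
print([x for x in [np.array([.4334,-.1374,.1816])@RX,np.array([.4334,-.1374,.1816])@NY]])
go(.4334,-.1374,.16)
```

```text
t 13.37 tcp rk 0.5026 0.1002 0.0977 tip rk 0.538 0.1002 0.0582
F rk -11.5 0.3 16.6 mom [-0.39  2.24  0.04]
  n-off -0.003 depth 0.0294 y -0.0001
[np.float64(0.41266185191454957), np.float64(-0.19085207877949442)]
t 13.37 tcp [0.486  0.1627 0.0977] yaw_y 97.25 tilt 0.28 w 0.0173 F [-11.5  -1.2  16.6]
delta [ 0.0904 -0.291  -0.0618] spin None
```

The right insert is good too. I'll withdraw and return to the stand.

Emit:
play_rows:
  targets: "1 0.008 0 -0.0139 0;1 0.016 0 -0.0277 0;1 0.024 0 -0.0416 0;1 0.03 0 -0.065 0;1 0.035 -0.025 -0.065 0;1 0.045 -0.06 -0.065 0;1 0.055 -0.1 -0.065 0;1 0.065 -0.14 -0.065 0"

```text
clock: 14.03
tcp_pos: [0.4418, 0.0148, 0.1626]
orientation: [-0.201, 3.133, 0.0]
contact_force: [1.4, -0.5, -1.4]
grip_width: 0.0176
gripper_force: 25.3
```

Emit:
play_rows:
  targets: "1 0.007 -0.04 0 0;1 0.013 -0.08 0 0;1 0.02 -0.12 0 0;1 0.024 -0.14 0 0;1 0.025 -0.15 0 0;1 0.025 -0.15 0 0;1 0.025 -0.15 0 0;1 0.025 -0.15 0 0"

```text
clock: 14.7
tcp_pos: [0.436, -0.135, 0.1621]
orientation: [-0.2, 3.135, 0.001]
contact_force: [0.1, 0.3, -0.7]
grip_width: 0.0175
gripper_force: 25.2
```

Run:
```python
from h import *
go(.443,-.1362,.0706,97.23)
tip()
s=snap('side','s6.png')
z=lambda im,x,y,w,h,k:cv2.resize(im[y:y+h,x:x+w,::-1],None,fx=k,fy=k,interpolation=cv2.INTER_CUBIC)
cv2.imwrite('pics/c6.png',z(s,315,155,60,75,8))
```

```text
t 14.7 tcp [ 0.436  -0.135   0.1621] yaw_y 97.31 tilt 0.03 w 0.0175 F [ 0.1  0.3 -0.7]
delta [-0.0068 -0.0021  0.0915] spin 0.0014
t 14.7 tcp rk 0.4155 -0.1888 0.1621 tip rk 0.4511 -0.1888 0.1228
F rk 0.2 0.3 -0.7 mom [-0.05  0.01  0.  ]
```

View pics/c6.png

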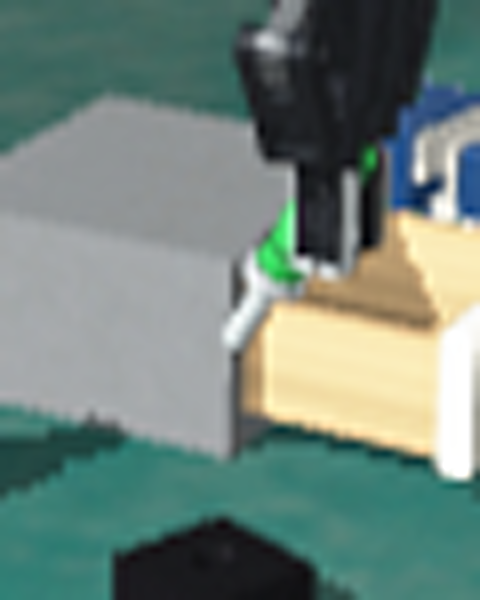

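The gauge is still leaning about 30°, with its tip at about (343.5,197.4) in the side view. I'll enter the socket along its axis.

Emit:
play_rows:
  targets: "1 -0.002 -0.002 0.03 0;1 -0.002 -0.002 0.06 0;1 -0.002 -0.002 0.0753 0;1 -0.002 -0.002 0.0753 0;1 -0.002 -0.002 0.0753 0;1 -0.006 -0.002 0.082 0;1 -0.0095 -0.002 0.088 0;1 -0.0095 -0.002 0.088 0"

```text
clock: 15.42
tcp_pos: [0.4468, -0.1365, 0.0741]
orientation: [-0.2, 3.134, -0.0]
contact_force: [-1.1, -0.3, -1.8]
grip_width: 0.0174
gripper_force: 25.2
```

Run:
```python
from h import *
tip()
go(*rk(.4276,-.1909,.0695),97.23)
```

```text
t 15.42 tcp rk 0.426 -0.1916 0.0741 tip rk 0.4616 -0.1916 0.0349
F rk -1.1 -0.1 -1.8 mom [-0.02 -0.   -0.06]
t 15.42 tcp [ 0.4468 -0.1365  0.0741] yaw_y 97.29 tilt 0.09 w 0.0174 F [-1.1 -0.3 -1.8]
delta [-0.0016  0.0007  0.0046] spin 0.0011
```

Emit:
play_rows:
  targets: "1 -0.001 0.0005 0.003 0;1 -0.0016 0.0005 0.0046 0;1 -0.006 0.0005 0.004 0;1 -0.010 0.0005 0.003 0;1 -0.0136 0.0005 0.0018 0;1 -0.0186 0.0005 0.0002 0;1 -0.0236 0.0005 -0.0018 0;1 -0.0236 0.0005 -0.0018 0"

```text
clock: 16.08
tcp_pos: [0.4682, -0.1333, 0.0758]
orientation: [0.198, -3.133, -0.001]
contact_force: [-4.0, 0.5, 0.3]
grip_width: 0.0176
gripper_force: 26.1
```

Run:
```python
from h import *
tip()
go(*rk(.4601,-.1909,.0777),97.23)
```

```text
t 16.08 tcp rk 0.4477 -0.1911 0.0758 tip rk 0.4832 -0.1911 0.0364
F rk -3.9 1.0 0.3 mom [ 0.06  1.14 -0.02]
t 16.08 tcp [ 0.4682 -0.1333  0.0758] yaw_y 97.24 tilt 0.11 w 0.0176 F [-4.   0.5  0.3]
delta [-0.0124  0.0002 -0.0019] spin 0.0002
```

Emit:
play_rows:
  targets: "1 -0.005 0 -0.001 0;1 -0.010 0 -0.0015 0;1 -0.0135 0 -0.0012 0;1 -0.0135 0 -0.0012 0;1 -0.0095 0 -0.0012 0;1 -0.0090 0 0.004 0;1 -0.0090 0 0.008 0;1 -0.0090 0 0.008 0"

```text
clock: 16.75
tcp_pos: [0.4777, -0.1323, 0.0673]
orientation: [-0.198, 3.135, -0.0]
contact_force: [-0.1, -0.3, -1.1]
grip_width: 0.0173
gripper_force: 25.8
```

Run:
```python
from h import *
tip()
go(*rk(.4581,-.1909,.0557),97.23)
```

```text
t 16.75 tcp rk 0.4573 -0.1913 0.0673 tip rk 0.4928 -0.1913 0.028
F rk -0.1 -0.3 -1.1 mom [ 0.   -0.   -0.05]
t 16.75 tcp [ 0.4777 -0.1323  0.0673] yaw_y 97.23 tilt 0.02 w 0.0173 F [-0.1 -0.3 -1.1]
delta [-0.0008  0.0004  0.0116] spin 0.0
```

Going down freely. I'll seat it, release, and rise.

Emit:
play_rows:
  targets: "1 -0.0005 0 0.005 0;1 -0.0005 0 0.01 0;1 -0.0005 0 0.013 0;1 -0.0005 0 0.013 0;0 -0.0005 0 0.012 0;0 -0.0005 0 0.012 0;0 -0.0005 0 0.012 0;0 -0.0005 0 0.012 0"

```text
clock: 17.42
tcp_pos: [0.4784, -0.1323, 0.0562]
orientation: [-0.198, 3.135, -0.0]
contact_force: [0.1, -0.4, 0.2]
grip_width: 0.0425
gripper_force: 0.0
```

Emit:
play_rows:
  targets: "0 0 0 -0.02 0;0 0 0 -0.05 0;0 0 0 -0.09 0;0 0 0 -0.13 0;0 0 0.04 -0.15 0;0 0 0.08 -0.15 0;0 0 0.12 -0.15 0;0 0 0.16 -0.15 0"

```text
clock: 18.08
tcp_pos: [0.4578, 0.0282, 0.207]
orientation: [-0.197, 3.133, 0.001]
contact_force: [0.9, 0.8, 0.3]
grip_width: 0.0426
gripper_force: 0.0
```

Run:
```python
from h import *
go(*rk(.515,.2283,.16),97.23)
s=snap('side','s7.png');s0=cv2.imread('pics/side0.png')
z=lambda im,x,y,w,h,k:cv2.resize(im[y:y+h,x:x+w,::-1],None,fx=k,fy=k,interpolation=cv2.INTER_CUBIC)
hsv=cv2.cvtColor(s,cv2.COLOR_RGB2HSV);m=cv2.inRange(hsv,(50,150,60),(70,255,255));k,l,st,ce=cv2.connectedComponentsWithStats(m)
print([(st[i].tolist(),ce[i].round(1).tolist()) for i in range(1,k) if st[i][4]>15])
cv2.imwrite('pics/c7.png',np.hstack([z(s,195,240,80,80,5),z(s,310,185,60,80,5)]))
```

```text
t 18.08 tcp [0.4578 0.0282 0.207 ] yaw_y 97.19 tilt 0.14 w 0.0426 F [0.9 0.8 0.3]
delta [-0.0569  0.258   0.0472] spin -0.0007
[([339, 206, 7, 18, 95], [342.1, 214.3]), ([289, 246, 19, 18, 305], [297.6, 255.0]), ([190, 265, 26, 24, 424], [202.6, 276.2])]
```

View pics/c7.png

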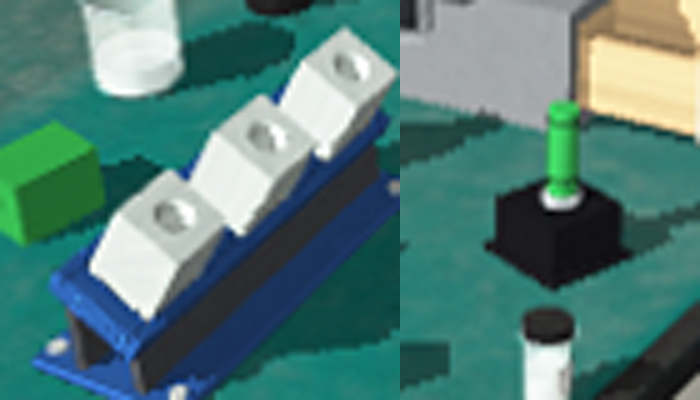

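The gauge stands upright in its stand, with its blob at (342,214) as at the start. All three inserts are seated. Now I'll fetch the left one.

Emit:
play_rows:
  targets: "-0.17 -0.012 0.04 0 0;-0.17 -0.025 0.08 0 0;-0.17 -0.037 0.12 0 0;-0.17 -0.049 0.16 0 0;-0.17 -0.061 0.2 0 0;-0.17 -0.073 0.235 0.02 0;-0.17 -0.078 0.255 0.04 0;-0.17 -0.079 0.258 0.05 0"
  squeeze: 35

```text
clock: 18.8
tcp_pos: [0.5024, 0.2976, 0.1537]
orientation: [0.208, -3.133, -0.003]
contact_force: [-0.1, -0.7, -0.7]
grip_width: 0.05
gripper_force: 0.0
```

Emit:
play_rows:
  targets: "-0.17 0 0 0 0;-0.17 0 0 0 0;-0.17 0 0 0 0;-0.17 0 0 0 0"

```text
clock: 19.13
tcp_pos: [0.5049, 0.2908, 0.1572]
orientation: [-0.194, 3.134, 0.001]
contact_force: [-0.5, 0.2, 0.5]
grip_width: 0.0498
gripper_force: 0.0
```

Run:
```python
from h import *
go(*rk(.5373,.2283,.058),97.23)
```

```text
t 19.13 tcp [0.5049 0.2908 0.1572] yaw_y 97.08 tilt 0.1 w 0.0498 F [-0.5  0.2  0.5]
delta [0.0004 0.0033 0.0992] spin -0.0025
```

Emit:
play_rows:
  targets: "-0.17 0 0.002 0.02 0;-0.17 0 0.002 0.04 0;-0.17 0 0.002 0.06 0;-0.17 0 0.002 0.075 0;-0.17 0 0.002 0.088 0;-0.17 0 0.002 0.097 0;-0.17 0 0.002 0.097 0;-0.17 0 0.002 0.097 0"

```text
clock: 19.8
tcp_pos: [0.5041, 0.2939, 0.0595]
orientation: [-0.197, 3.135, 0.0]
contact_force: [0.2, -0.7, 0.9]
grip_width: 0.05
gripper_force: 0.0
```

Run:
```python
from h import *
go(*rk(.5373,.2283,.058),97.23)
```

```text
t 19.8 tcp [0.5041 0.2939 0.0595] yaw_y 97.18 tilt 0.02 w 0.05 F [ 0.2 -0.7  0.9]
delta [-0.0003  0.0002  0.0015] spin -0.0009
```

Emit:
play_rows:
  targets: "1 0 0 0 0;1 0 0 0 0;1 0 0 0 0;1 0 0 0 0;1 0 0 0 0;1 0.003 0 -0.0052 0;1 0.006 0 -0.0104 0;1 0.01 0 -0.0173 0"

```text
clock: 20.47
tcp_pos: [0.4929, 0.2929, 0.0764]
orientation: [0.198, -3.134, 0.001]
contact_force: [-0.2, 0.1, -1.7]
grip_width: 0.034
gripper_force: 34.9
```

Emit:
play_rows:
  targets: "1 0.004 0 -0.007 0;1 0.006 0 -0.02 0;1 0.006 0 -0.05 0;1 0.006 0 -0.08 0;1 0.006 0 -0.08 0;1 0.006 0 -0.08 0"

```text
clock: 20.97
tcp_pos: [0.4887, 0.2932, 0.159]
orientation: [-0.198, 3.131, 0.004]
contact_force: [-0.9, -1.0, -1.6]
grip_width: 0.0334
gripper_force: 35.2
```

Run:
```python
from h import *
go(.5,-.344,.16,97.23)
s=snap('side','s8.png')
z=lambda im,x,y,w,h,k:cv2.resize(im[y:y+h,x:x+w,::-1],None,fx=k,fy=k,interpolation=cv2.INTER_CUBIC)
cv2.imwrite('pics/c8.png',z(s,185,200,100,125,5))
```

```text
t 20.97 tcp [0.4887 0.2932 0.159 ] yaw_y 97.24 tilt 0.27 w 0.0334 F [-0.9 -1.  -1.6]
delta [ 0.0691 -0.6336 -0.0029] spin 0.0002
```

View pics/c8.png

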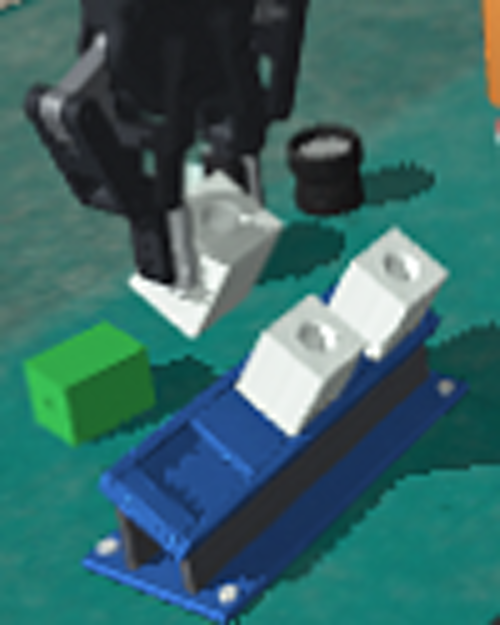

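The insert is held, still leaning, and clear of the rack. The other two are seated. I'll carry it to the drawer.

Emit:
play_rows:
  targets: "1 0.003 -0.03 -0.01 0;1 0.006 -0.065 -0.01 0;1 0.01 -0.105 -0.01 0;1 0.013 -0.145 -0.01 0;1 0.017 -0.185 -0.01 0;1 0.021 -0.225 -0.01 0;1 0.025 -0.265 -0.01 0;1 0.029 -0.305 -0.01 0"

```text
clock: 21.68
tcp_pos: [0.4958, -0.0157, 0.1652]
orientation: [0.198, -3.133, -0.0]
contact_force: [0.8, -0.5, -1.3]
grip_width: 0.0335
gripper_force: 35.3
```

Emit:
play_rows:
  targets: "1 0.004 -0.04 0 0;1 0.008 -0.08 0 0;1 0.012 -0.12 0 0;1 0.016 -0.16 0 0;1 0.02 -0.2 0 0;1 0.024 -0.24 0 0;1 0.027 -0.275 0 0;1 0.029 -0.3 0 0"

```text
clock: 22.35
tcp_pos: [0.5044, -0.3188, 0.165]
orientation: [0.193, -3.133, 0.001]
contact_force: [-0.7, 0.8, -2.1]
grip_width: 0.0335
gripper_force: 35.3
```

Emit:
play_rows:
  targets: "1 0.002 -0.025 0 0;1 0.002 -0.03 0 0;1 0.002 -0.03 0 0;1 0.002 -0.03 0 0;1 0.002 -0.03 0 0"

```text
clock: 22.77
tcp_pos: [0.5082, -0.343, 0.1654]
orientation: [0.201, -3.134, -0.003]
contact_force: [-0.6, 0.4, -2.0]
grip_width: 0.0337
gripper_force: 35.3
```

Run:
```python
from h import *
go(.5095,-.346,.09,97.23)
t=snap('top','t9.png');s=snap('side','s9.png')
z=lambda im,x,y,w,h,k:cv2.resize(im[y:y+h,x:x+w,::-1],None,fx=k,fy=k,interpolation=cv2.INTER_CUBIC)
cv2.imwrite('pics/c9.png',np.hstack([z(s,310,125,100,100,4),z(t,320,140,100,100,4)]))
for n,w in(('top',t),('side',s)): pass
```

```text
t 22.77 tcp [ 0.5082 -0.343   0.1654] yaw_y 97.35 tilt 0.13 w 0.0337 F [-0.6  0.4 -2. ]
delta [-0.001  -0.0033  0.0754] spin 0.0021
```

View pics/c9.png

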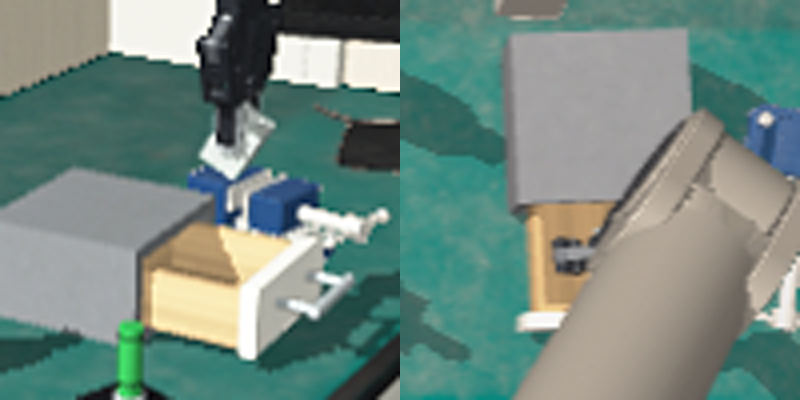

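The side crop shows the insert held over the open drawer. The top crop shows the finger inside the opening, between the unit edge (row ~191) and the drawer front (row ~219). I'll descend.

Emit:
play_rows:
  targets: "1 -0.001 -0.003 0.02 0;1 -0.001 -0.003 0.05 0;1 -0.001 -0.003 0.08 0;1 -0.001 -0.003 0.1 0;1 -0.001 -0.003 0.11 0;1 -0.001 -0.003 0.116 0;1 -0.001 -0.003 0.116 0;1 -0.001 -0.003 0.116 0"

```text
clock: 23.53
tcp_pos: [0.5103, -0.3482, 0.0512]
orientation: [-0.199, 3.134, -0.001]
contact_force: [0.3, -0.1, -0.6]
grip_width: 0.0333
gripper_force: 35.3
```

Emit:
play_rows:
  targets: "1 0 0 0.002 0;1 0 0 0.004 0;1 0 0 0.006 0;1 0 0 0.006 0"

```text
clock: 23.87
tcp_pos: [0.5109, -0.3485, 0.0458]
orientation: [-0.198, 3.133, -0.002]
contact_force: [0.2, 1.6, 7.3]
grip_width: 0.0331
gripper_force: 36.4
```

Run:
```python
from h import *
go(.5095,-.346,.0434,97.23)
```

```text
t 23.87 tcp [ 0.5109 -0.3485  0.0458] yaw_y 97.23 tilt 0.17 w 0.0331 F [0.2 1.6 7.3]
delta [0.0011 0.0027 0.0024] spin -0.0001
```

Emit:
play_rows:
  targets: "1 0 0 0.001 0;1 -0.0035 0 0.0018 0;1 -0.007 0 0.0025 0;1 -0.0105 0 0.0038 0;1 -0.0136 0 0.005 0;1 -0.017 0 0.007 0;1 -0.0198 0 0.0085 0;1 -0.0198 0 0.0085 0"
  squeeze: 20

```text
clock: 24.53
tcp_pos: [0.5389, -0.3473, 0.045]
orientation: [-0.2, 3.117, -0.009]
contact_force: [0.5, 6.7, 45.9]
grip_width: 0.0336
gripper_force: 41.7
```

Run:
```python
from h import *
go(.5095,-.346,.0434,97.23);print(r.get_obs()['moment'])
```

```text
t 24.53 tcp [ 0.5389 -0.3473  0.045 ] yaw_y 97.33 tilt 1.07 w 0.0336 F [ 0.5  6.7 45.9]
delta [0.0291 0.005  0.0011] spin 0.0017
[ 1.91051302 -0.12969902  0.00842826]
```

Emit:
play_rows:
  targets: "1 0 0 -0.004 0;1 0 0 -0.007 0;1 0 0 -0.007 0"

```text
clock: 24.78
tcp_pos: [0.5313, -0.3468, 0.0455]
orientation: [-0.198, 3.131, -0.004]
contact_force: [-0.0, 2.2, 16.8]
grip_width: 0.0335
gripper_force: 37.8
```

Run:
```python
from h import *
go(.5095,-.346,.0434,97.23);print(r.get_obs()['moment'])
s=snap('side','s10.png')
z=lambda im,x,y,w,h,k:cv2.resize(im[y:y+h,x:x+w,::-1],None,fx=k,fy=k,interpolation=cv2.INTER_CUBIC)
cv2.imwrite('pics/c10.png',z(s,325,135,85,85,7))
```

```text
t 24.78 tcp [ 0.5313 -0.3468  0.0455] yaw_y 97.22 tilt 0.32 w 0.0335 F [-0.   2.2 16.8]
delta [0.0216 0.0035 0.002 ] spin -0.0001
[0.26541096 0.10910215 0.0029529 ]
```

View pics/c10.png

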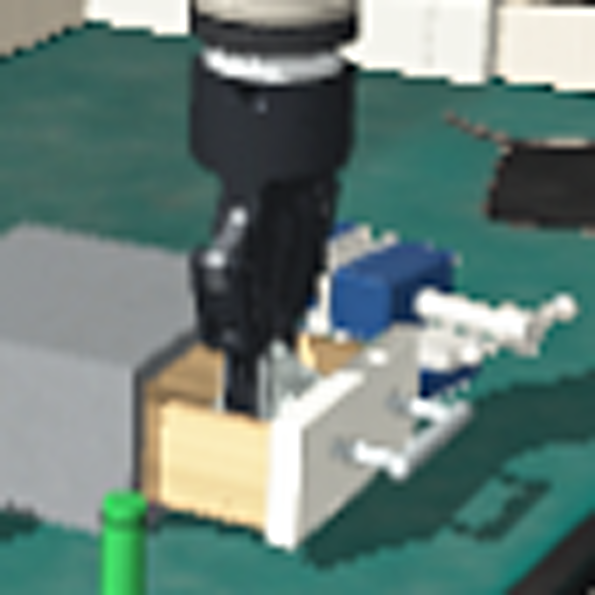

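The side crop shows the drawer slid in about 20 mm along with the insert's corner, so the insert is still leaning in the grip. I've used up my viewing allowance, so from here I work from numbers. Next I'll unload, then release so that it drops upright, since 30° is below its tipping angle.

Emit:
play_rows:
  targets: "1 0 0 -0.001 0;1 0 0 -0.002 0;1 0 0 -0.002 0;1 0 0 -0.002 0"

```text
clock: 25.17
tcp_pos: [0.53, -0.3465, 0.0457]
orientation: [-0.197, 3.133, -0.003]
contact_force: [0.5, -1.4, 8.0]
grip_width: 0.0334
gripper_force: 36.6
```

Run:
```python
from h import *
go(.5095,-.346,.0434,97.23);print(r.get_obs()['moment'],r.get_obs()['gripper_force'])
```

```text
t 25.17 tcp [ 0.53   -0.3465  0.0457] yaw_y 97.2 tilt 0.15 w 0.0334 F [ 0.5 -1.4  8. ]
delta [0.0203 0.0031 0.0022] spin -0.0005
[-0.28655254 -0.13598465  0.02105374] 36.55471807514914
```

Emit:
play_rows:
  targets: "1 0 0 -0.0015 0;1 0 0 -0.0015 0;0.1 0 0 -0.0015 0;0.0 0 0 -0.0015 0;-0.1 0 0 -0.0015 0;-0.2 0 0 -0.0015 0;-0.2 0 0 -0.0015 0;-0.2 0 0 -0.0015 0"

```text
clock: 25.83
tcp_pos: [0.5291, -0.3454, 0.0461]
orientation: [0.198, -3.135, -0.0]
contact_force: [0.1, 1.0, 0.4]
grip_width: 0.0515
gripper_force: 0.0
```

Run:
```python
from h import *
go(.5095,-.346,.0434,97.23);print(r.get_obs()['gripper_force'])
```

```text
t 25.83 tcp [ 0.5291 -0.3454  0.0461] yaw_y 97.23 tilt 0.02 w 0.0515 F [0.1 1.  0.4]
delta [0.0195 0.0019 0.0027] spin 0.0001
0.0
```

Emit:
play_rows:
  targets: "-0.2 0 0 -0.03 0;-0.2 0 0 -0.07 0;-0.2 0 0 -0.11 0;-0.2 0.03 0.03 -0.14 0;-0.2 0.06 0.06 -0.14 0;-0.2 0.09 0.09 -0.14 0;-0.2 0.1 0.13 -0.14 0;-0.2 0.1 0.17 -0.14 0"

```text
clock: 26.5
tcp_pos: [0.406, -0.1962, 0.1862]
orientation: [0.19, -3.135, 0.0]
contact_force: [0.8, 1.7, 0.3]
grip_width: 0.0511
gripper_force: 0.0
```

Run:
```python
from h import *
go(.4,-.345,.1,97.23)
t=snap('top','t11.png');s=snap('side','s11.png')
def blobs(n,im,lo,hi,x0,y0,x1,y1):
    hsv=cv2.cvtColor(im,cv2.COLOR_RGB2HSV);m=cv2.inRange(hsv,lo,hi);M=np.zeros_like(m);M[y0:y1,x0:x1]=m[y0:y1,x0:x1]
    k,l,st,ce=cv2.connectedComponentsWithStats(M);print(n,[(st[i].tolist(),ce[i].round(1).tolist()) for i in range(1,k) if st[i][4]>6])
blobs('top white',t,(0,0,150),(180,45,255),345,185,398,240)
blobs('top wood',t,(10,60,80),(30,255,255),345,150,398,240)
blobs('side white',s,(0,0,140),(180,45,255),325,150,410,220)
print('drawer front L/R'); 
g=cv2.cvtColor(t,cv2.COLOR_RGB2HSV)
for y in range(186,236,2): print(y,' '.join('%3d/%-3d'%(g[y,x,1],g[y,x,2]) for x in range(350,394,4)))
```

```text
t 26.5 tcp [ 0.406  -0.1962  0.1862] yaw_y 96.94 tilt 0.05 w 0.0511 F [0.8 1.7 0.3]
delta [ 0.0239 -0.147   0.0863] spin -0.0051
top white [([349, 185, 45, 6, 212], [370.1, 186.9]), ([365, 192, 11, 10, 99], [369.8, 196.6]), ([349, 210, 45, 7, 194], [371.2, 212.9]), ([361, 219, 23, 9, 80], [372.7, 224.0]), ([345, 223, 16, 17, 213], [351.7, 232.2])]
top wood [([352, 190, 37, 22, 635], [370.3, 201.1])]
side white [([367, 165, 7, 19, 43], [369.3, 175.8]), ([375, 166, 2, 12, 13], [375.8, 171.8]), ([325, 168, 37, 43, 901], [336.5, 186.1]), ([363, 176, 45, 38, 645], [379.6, 192.5]), ([353, 185, 13, 10, 93], [358.7, 189.4])]
drawer front L/R
186   3/163   3/164   2/162   5/164   3/165   2/163   3/161   3/162   3/165   2/165   2/164
188   2/164   5/164   5/164   5/165   3/163   2/164   2/161   3/165   5/163   3/163   2/163
190   3/164   2/141   2/141   4/120  38/148  51/134  69/144  85/135  95/142  99/139   3/73 
192   3/81  108/179 109/190 111/180  10/172   9/172  29/173 109/180 107/162 106/135 120/104
194  93/104 107/227 110/190  99/165   6/231  12/176  10/225 108/180 108/163 110/174 101/10
[... 1141 characters left out ...]
 135/104 109/105 120/104 109/101 103/97   89/106 126/105
222  34/126  47/124  77/132   5/214 143/105 124/105  96/104 119/103 100/102  89/106 131/105
224  37/145  35/131  36/133   6/162  91/109  57/125  38/141  20/166   7/196 125/102 101/106
226  37/158  36/142  37/146  11/170   2/216   2/206   3/199   3/192   3/181 120/102 123/104
228  37/167  37/151  37/158  27/134 138/140 128/140 135/102 117/140 118/141 156/137 140/129
230  38/174  37/153  37/166  25/131 116/141 103/144 110/104 135/140 120/140 104/142 113/129
232  38/176  37/160  37/167  47/130 107/140 114/132 103/104 124/103 105/107 137/104  87/106
234  35/173  36/170  37/167  82/121 107/145 132/133 124/103 124/101  99/106 131/103 115/104
```

The numbers show a square top of about 10 × 10 px with the well in its middle, at (369.8,196.6), so the insert stands upright. Next I'll push the drawer by its handle.

Run:
```python
from h import *
b=onz('top',371.5,226,.05);print('bar',b, 'insert',onz('top',369.8,196.6,.068),'front',onz('top',371.2,212.9,.076))
go(b[0]-.04,b[1],.036,91.9)
```

```text
bar [ 0.44043093 -0.35143446  0.05      ] insert [ 0.53966199 -0.34240861  0.068     ] front [ 0.48379665 -0.34606859  0.076     ]
t 26.6 tcp [ 0.4078 -0.1902  0.186 ] yaw_y 97.59 tilt 0.2 w 0.0512 F [ 0.2 -0.9 -0.2]
delta [ 0.0285 -0.1594  0.1494] spin 0.0993
```

Emit:
play_rows:
  targets: "1 0.007 -0.04 0 0.05;1 0.014 -0.08 0 0.099;1 0.021 -0.12 0 0.099;1 0.0285 -0.155 0 0.099;1 0.0285 -0.157 0.03 0.099;1 0.0285 -0.157 0.07 0.099;1 0.0285 -0.157 0.11 0.099;1 0.0285 -0.157 0.145 0.099"

```text
clock: 27.27
tcp_pos: [0.401, -0.3555, 0.0393]
orientation: [-0.042, 3.141, -0.0]
contact_force: [-0.1, 0.3, 0.3]
grip_width: 0.0001
gripper_force: 0.0
```

Emit:
play_rows:
  targets: "1 0 0 0.003 0;1 0 0 0.003 0;1 0 0 0.003 0;1 0 0 0.003 0"

```text
clock: 27.6
tcp_pos: [0.4028, -0.3565, 0.0405]
orientation: [-0.042, 3.138, -0.004]
contact_force: [-0.7, 0.4, -0.5]
grip_width: 0.0003
gripper_force: 0.0
```

Run:
```python
from h import *
go(.43,-.3495,.036,91.9)
```

```text
t 27.6 tcp [ 0.4028 -0.3565  0.0405] yaw_y 91.55 tilt 0.23 w 0.0003 F [-0.7  0.4 -0.5]
delta [-0.0274  0.0063  0.0046] spin -0.0061
```

Emit:
play_rows:
  targets: "1 -0.01 0.005 0.003 0;1 -0.017 0.005 0.003 0;1 -0.022 0.005 0.003 0;1 -0.027 0.005 0.003 0;1 -0.032 0.005 0.003 0;1 -0.037 0.005 0.003 0;1 -0.042 0.005 0.003 0;1 -0.047 0.005 0.003 0"

```text
clock: 28.27
tcp_pos: [0.4484, -0.3488, 0.0351]
orientation: [0.043, -3.141, -0.0]
contact_force: [-1.5, 0.8, 0.6]
grip_width: 0.0002
gripper_force: 0.6
```

Emit:
play_rows:
  targets: "1 -0.005 0 0 0;1 -0.01 0 0 0;1 -0.015 0 0 0;1 -0.02 0 0 0;1 -0.023 0 0 0;1 -0.026 0 0 0;1 -0.029 0 0 0;1 -0.032 0 0 0"

```text
clock: 28.93
tcp_pos: [0.4802, -0.348, 0.0352]
orientation: [0.043, -3.141, -0.0]
contact_force: [-0.8, -0.4, -0.0]
grip_width: 0.0001
gripper_force: 0.6
```

Run:
```python
from h import *
go(.493,-.3495,.036,91.9)
```

```text
t 28.93 tcp [ 0.4802 -0.348   0.0352] yaw_y 91.55 tilt 0.01 w 0.0001 F [-0.8 -0.4 -0. ]
delta [-0.0127 -0.0018 -0.0008] spin -0.0061
```

Emit:
play_rows:
  targets: "1 -0.003 0 0 0;1 -0.006 0 0 0;1 -0.008 0 0 0;1 -0.01 0 0 0;1 -0.012 0 0 0;1 -0.012 0 0 0"

```text
clock: 29.43
tcp_pos: [0.4928, -0.3478, 0.0353]
orientation: [-0.043, 3.141, -0.001]
contact_force: [0.0, 1.1, -0.7]
grip_width: 0.0001
gripper_force: 0.1
```

Emit:
play_rows:
  targets: "1 -0.002 0 0 0;1 -0.004 0 0 0;1 -0.004 0 0 0"

```text
clock: 29.68
tcp_pos: [0.4949, -0.3478, 0.0351]
orientation: [0.042, -3.139, -0.001]
contact_force: [-4.9, 1.0, 2.3]
grip_width: 0.0
gripper_force: 2.1
```

Emit:
play_rows:
  targets: "1 -0.002 0 0 0;1 -0.004 0 0 0;1 -0.004 0 0 0;1 -0.004 0 0 0"

```text
clock: 30.02
tcp_pos: [0.4951, -0.3479, 0.0347]
orientation: [0.039, -3.134, -0.004]
contact_force: [-14.0, 2.0, 8.0]
grip_width: 0.0002
gripper_force: 6.5
```

Emit:
play_rows:
  targets: "1 0.01 0 0 0;1 0.03 0 0 0;1 0.06 0 -0.01 0;1 0.08 0 -0.04 0;1 0.08 0.04 -0.08 0;1 0.08 0.08 -0.12 0;1 0.08 0.12 -0.15 0;1 0.08 0.16 -0.15 0"

```text
clock: 30.68
tcp_pos: [0.4184, -0.2205, 0.178]
orientation: [-0.038, 3.135, -0.004]
contact_force: [2.0, 0.6, -0.0]
grip_width: -0.0001
gripper_force: 0.0
```

Run:
```python
from h import *
go(.493,-.3495,.036,91.9)
t=snap('top','t12.png');s=snap('side','s12.png')
def blobs(n,im,lo,hi,x0,y0,x1,y1):
    hsv=cv2.cvtColor(im,cv2.COLOR_RGB2HSV);m=cv2.inRange(hsv,lo,hi);M=np.zeros_like(m);M[y0:y1,x0:x1]=m[y0:y1,x0:x1]
    k,l,st,ce=cv2.connectedComponentsWithStats(M);print(n,[(st[i].tolist(),ce[i].round(1).tolist()) for i in range(1,k) if st[i][4]>6])
blobs('top white',t,(0,0,150),(180,45,255),345,180,398,240)
blobs('top wood',t,(10,60,80),(30,255,255),345,150,398,240)
blobs('green top',t,(50,150,60),(70,255,255),290,190,325,230)
blobs('green side',s,(50,150,60),(70,255,255),180,180,400,300)
d=cv2.absdiff(t,cv2.imread('pics/top0.png')[:,:,::-1]).max(2)
for n,p in(('bottle',(310,158)),('red',(280,180)),('blackvial',(267,235)),('timer',(434,239)),('beaker',(232,152)),('loupe',(262,154)),('g1',(200,166)),('g2',(257,205)),('midins',(199,202)),('rightins',(218,200)),('stand',(307,213))): print(n,int(d[p[1]-8:p[1]+9,p[0]-8:p[0]+9].max()),end='; ')
```

```text
t 30.68 tcp [ 0.4184 -0.2205  0.178 ] yaw_y 91.38 tilt 0.41 w -0.0001 F [ 2.   0.6 -0. ]
delta [-0.0705 -0.1304  0.1428] spin -0.009
top white [([348, 180, 46, 17, 623], [370.2, 186.9]), ([358, 198, 25, 10, 94], [371.0, 203.9]), ([345, 216, 26, 24, 432], [355.6, 228.8])]
top wood []
green top [([306, 211, 5, 5, 13], [307.9, 213.4])]
green side [([339, 206, 7, 18, 92], [342.0, 214.5]), ([289, 246, 19, 18, 305], [297.6, 255.0]), ([190, 265, 26, 24, 425], [202.6, 276.2])]
bottle 2; red 2; blackvial 2; timer 2; beaker 2; loupe 3; g1 4; g2 4; midins 53; rightins 6; stand 99;
```

Emit:
play_rows:
  targets: "1 0 0.1 0 0;1 0 0.1 0 0;1 0 0.1 0 0;1 0 0.1 0 0;1 0 0.1 0 0;1 0 0.1 0 0"

```text
clock: 31.28
tcp_pos: [0.4142, -0.1208, 0.1748]
orientation: [-0.041, 3.14, -0.001]
contact_force: [0.4, -1.1, -0.3]
grip_width: -0.0001
gripper_force: 0.0
```

Run:
```python
from h import *
for n in('top0','t12'):
    im=cv2.imread(f'pics/{n}.png');m=cv2.inRange(cv2.cvtColor(im,cv2.COLOR_BGR2HSV),(0,0,175),(180,40,255))
    k,l,st,ce=cv2.connectedComponentsWithStats(m);print(n,[(st[i].tolist(),ce[i].round(1).tolist()) for i in range(1,k) if 190<ce[i][1]<212 and 170<ce[i][0]<230 and st[i][4]>20])
d=cv2.absdiff(cv2.imread('pics/t12.png'),cv2.imread('pics/top0.png')).max(2);y,x=np.where(d[190:215,193:206]>15);print(sorted(set(zip((x+193).tolist(),(y+190).tolist())))[:20])
```

```text
top0 [([213, 193, 11, 15, 122], [218.2, 199.9]), ([194, 195, 11, 15, 124], [198.9, 201.9]), ([174, 197, 12, 15, 122], [179.4, 203.8])]
t12 [([213, 193, 11, 15, 122], [218.2, 199.9]), ([193, 195, 12, 15, 126], [198.8, 201.9])]
[(193, 203), (193, 204), (193, 205), (193, 206), (194, 214), (195, 214), (196, 214), (197, 214), (198, 214), (199, 214), (200, 214), (201, 214), (202, 213), (202, 214), (203, 213), (203, 214), (204, 213), (204, 214), (205, 213), (205, 214)]
```

The good inserts, the gauge and the bystanders are all where they should be. I'll hand in.

```bash
python3 -c "
from h import *
print(r.hand_in())"
```

```text
the job is handed in; nothing more can be done
None
```

I handed the job in at about 31 s; no verdict came back. The left insert is the tight one: it stopped the pin at 16 mm, and the other two took it fully. The tight insert was upright when I last saw it, just before the drawer was pushed to its stop over it. The gauge is back in its stand, and the good inserts and bystanders show no movement in the images. I viewed 13 pictures, over the limit of 10.

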